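# Set the reagent carrier right for the run

## Task

Load the grey reagent carrier for the next run: the blue-capped bottle goes into the blue collar, the red-capped one into the red collar and the small amber one into the brown collar. An unlabelled white capped bottle has been left in one of the seats; stand it in the yellow quarantine tray. Set every bottle down upright, all the way in and without dropping it, and leave the open white bottle and the drinking-water bottle where they stand.

Things in the scene. Friction and masses are not known exactly. Their poses are not given: they have to be found in the camera images.
- bottle_blue: White round reagent bottle with a blue screw cap and blue-banded label, 58 mm across, 113 mm high, 0.10 to 0.21 kg. Can be gripped up to 100 mm above its base. Origin at the centre of its base, z up.
- bottle_red: White round reagent bottle with a red screw cap and red-banded label, 58 mm across, 113 mm high, 0.12 to 0.24 kg. Can be gripped up to 100 mm above its base. Origin at the centre of its base, z up.
- bottle_amber: Small amber (brown) glass reagent bottle with a black cap, 48 mm across, 95 mm high, 0.07 to 0.14 kg. Can be gripped up to 85 mm above its base. Origin at the centre of its base, z up.
- bottle_white: Plain white capped bottle without any label or colour, 62 mm across, 120 mm high, 0.08 to 0.15 kg; at the start it stands in the middle collar of the carrier, whichever colour that is. Can be gripped up to 105 mm above its base. Origin at the centre of its base, z up.
- collar_blue: Blue round collar, open at top, bore 75 mm, outside 80 mm, 30 mm high, its foot 53 mm above the worktop (grey carrier, 252 x 98 mm, floor 8 mm, rim 22 mm high, on a cooling plate 45 mm high). The three collars stand in a row 82 mm apart, in any order; the row is turned 0.03 to 0.32 rad anticlockwise from y. All fixed. Origin on the collar's axis at its foot, z up.
- collar_red: Red round collar, open at top, bore 75 mm, outside 80 mm, 30 mm high, its foot 53 mm above the worktop (grey carrier, 252 x 98 mm, floor 8 mm, rim 22 mm high, on a cooling plate 45 mm high). The three collars stand in a row 82 mm apart, in any order; the row is turned 0.03 to 0.32 rad anticlockwise from y. All fixed. Origin on the collar's axis at its foot, z up.
- collar_brown: Brown round collar for the amber bottle, open at top, bore 68 mm, outside 73 mm, 30 mm high, its foot 53 mm above the worktop (grey carrier, 252 x 98 mm, floor 8 mm, rim 22 mm high, on a cooling plate 45 mm high). The three collars stand in a row 82 mm apart, in any order; the row is turned 0.03 to 0.32 rad anticlockwise from y. All fixed. Origin on the collar's axis at its foot, z up.
- tray: Square yellow open tray (quarantine tray) on the worktop, 104 x 104 mm outside, 96 x 96 mm inside, walls 28 mm high, floor 4 mm thick. Fixed. Origin at the centre of its underside, z up, x and y along its sides.
- bottle_open: Plain white bottle without a cap, its threaded neck open, 70 mm across, 132 mm high, standing among the others; a look-alike to be left where it is. Origin at the centre of its base.
- water_bottle: Clear plastic drinking-water bottle with a white cap, 62 mm across, 174 mm high, standing to the left behind the work; to be left where it is. Origin at the centre of its base.
Not all that is in view belongs to the job. What is shaped like the bottle_blue but turquoise is not meant.

How it is judged (in metres and radians):
At the end, for the whole second after the job is handed in: Blue, red and amber bottles upright (0.1 rad) and at rest in the blue, red and brown collar (within 15 mm, base under 5 mm above its foot); white one likewise on the tray floor (within 30 mm each way, base under 10 mm); open and water bottle upright, moved under 25 mm; all released (horizontal distance between bottle_blue and collar_blue below 0.015 m and z of bottle_blue in the frame of collar_blue below 0.005 m and horizontal distance between bottle_red and collar_red below 0.015 m and z of bottle_red in the frame of collar_red below 0.005 m and horizontal distance between bottle_amber and collar_brown below 0.015 m and z of bottle_amber in the frame of collar_brown below 0.005 m and x of bottle_white in the frame of tray between -0.03 and 0.03 m and y of bottle_white in the frame of tray between -0.03 and 0.03 m and z of bottle_white in the frame of tray below 0.01 m and angle between each of bottle_blue, bottle_red, bottle_amber, bottle_white, bottle_open, water_bottle's own z axis and vertical below 0.1 rad and linear speed of each of bottle_blue, bottle_red, bottle_amber, bottle_white, bottle_open, water_bottle below 0.02 m/s and distance of each of bottle_open, water_bottle from where it was at the start of the episode below 0.025 m); the robot touches nothing.
It fails at once if the open bottle or the drinking-water bottle is shifted by more than 25 mm (distance of any of bottle_open, water_bottle from where it was at the start of the episode above 0.025 m).
It fails at once if any bottle is tipped by more than 0.6 rad (angle between any of bottle_blue, bottle_red, bottle_amber, bottle_white, bottle_open, water_bottle's own z axis and vertical above 0.6 rad).
It fails at once if a bottle falls free (let go more than about 18 mm above where it lands) ((contact force between the fingers and bottle_blue below 0.2 N and linear speed of bottle_blue above 0.6 m/s) or (contact force between the fingers and bottle_red below 0.2 N and linear speed of bottle_red above 0.6 m/s) or (contact force between the fingers and bottle_amber below 0.2 N and linear speed of bottle_amber above 0.6 m/s) or (contact force between the fingers and bottle_white below 0.2 N and linear speed of bottle_white above 0.6 m/s)).
It also fails if it takes over 106 s, if anything falls off the work surface, if the arm or the gripper's body presses on something with over 40 N, if the wrist force passes 120 N, or if a joint passes its speed limit or range.

## Robot

A 7-joint arm with a two-finger parallel gripper is mounted at the origin on a cart in front of the work surface, level with it; the furniture and walls round the work are solid. World frame = base frame: x ahead of the robot, y to its left, z up, the work surface at z = 0. Lengths are in mm, angles in rad, forces in N, time in s.
With the tool pointing down it reaches from about 400 to 900 mm from the base axis. Payload 5.6 kg.
Tool frame: the origin (TCP) lies midway between the tips of the shut fingers; the grasp point (between the pads) lies 19 mm behind it; z points along the fingers, y is the line along which they close (so a half turn about z gives the same grasp; the last joint's range is limited). The gripper opens to 92 mm and grips with 3 to 60 N. Pads are 20 mm wide; open, the fingers measure 128 mm over their backs; the gripper's body (75 mm by 189 mm) begins 69 mm behind the grasp point.
Start: joints at [-1.23, 0.468, -0.012, 1.603, 0.006, 1.071, -0.056], TCP at [243.431, 602.702, 214.592] pointing down, gripper open.
Joint ranges: [-2.53, 2.53], [-0.31, 2.02], [-1.57, 1.55], [0.28, 2.44], [-1.29, 4.43], [0.15, 1.84], [-2.92, 2.92]. Speed limits (rad/s): [2.57, 2.57, 3.14, 3.14, 3.14, 3.14, 3.14].

## Interface

Orientations are given as a rotation vector (axis times angle).
In Python, from cell import robot, grip, kin, viewer gives the robot as it stands. Calls block until the motion is done:
- robot.movep(position, orientation): joint-space move of the TCP to a pose.
- robot.servo_line(position, feed=150, rotation=None): straight line of the TCP; rotation=None keeps the orientation; feed is the mean speed in mm/s.
- robot.goto_joints(angles): joint-space move.
- grip(opening, newtons=None): opening from 0.0 (shut) to 1.0 (fully open); newtons is the grip in N (None keeps the last); returns when the fingers have stopped.
- robot.hold(seconds).
- kin.ik(position, orientation): joint angles nearest the present ones, or None.
- robot.observe(): the state.
- viewer.read_camera(name): name is "side" or "top"; returns the picture (480x640x3 uint8, red, green, blue); there is no depth.
- viewer.camera_info(name): a dict with "camera_matrix" (3x3 intrinsics, pixels), "R" (3x3) and "t" (3): a world point X has camera coordinates R X + t. Camera axes: x right, y down, z forward; pixel columns grow to the right and rows downward; lengths in mm; the calibration is good to about 2 mm. A picture is of the moment at which its call begins. camera_info takes no time and is no camera call.
A pose or a line that the arm cannot do raises robot.IKError and nothing moves.
- robot.job_done(): hands the job in; it is judged then, once.
Trained networks look in the newest picture that a camera, given by its name, has taken for a name from the list of things; names that differ only in an ending like _2 or _b are one class to them, and where a whole thing is asked for, a point or a joint stands for the part that bears it (a point fixed in the world has none). Each returns a list of dicts, best first, with "confidence" (0 to 1); they miss things now and then, are a little off and sometimes report something else, mostly with a low value. They report only what shows in the picture. A call takes as long as a camera call. They do not tell look-alikes from the thing itself.
- viewer.silhouettes(name, camera): "mask" (480x640 bool, what is visible of it).
- viewer.pinpoint(name, camera): "at" ([x, y, z] in mm, in the coordinates of the camera as it stood for that picture, good to about 4 mm: a listed point, or the origin of a listed thing).
The state is a dict: "t": time; "joints": joint angles; "joint_velocities": joint speeds; "joint_torque": joint torques, N m; "tcp_pos": TCP position; "tcp_rot": TCP orientation; "contact_force": force on the tool from outside, world axes, zero at the start; "wrist_torque": the same for the moment, N m; "grip_width": opening from 0.0 (shut) to 1.0 (fully open); "grip_force": force on a finger pad.
Only numpy, scipy, OpenCV 4.12 (cv2) and the standard library are available. Lean on these libraries where they do the work, as an engineer would, in place of code of your own. Each camera call takes 0.05 s, during which the arm holds its last target. There are 200 camera calls.

## Working session

There is one attempt and no reset: what is moved stays moved. The work goes in short steps, each a Python script; the robot and the scene stay as the last script left them, time stands still between calls to the robot, and variables do not carry over. Pictures are saved under pics/ and viewed, at most 14 in all, crops included, and the job is handed in when it is done.

```bash
ls; mkdir -p pics
cat > h.py <<'E'
import numpy as np, cv2
from cell import robot, grip, kin, viewer
def snap(cam,fn):
    im=viewer.read_camera(cam); cv2.imwrite('pics/'+fn,im[:,:,::-1]); return im
def toworld(at,cam):
    i=viewer.camera_info(cam); return np.array(i['R']).T@(np.array(at)-np.array(i['t']))
def proj(X,cam):
    i=viewer.camera_info(cam); p=np.array(i['camera_matrix'])@(np.array(i['R'])@np.array(X,float)+np.array(i['t'])); return p[:2]/p[2]
def ray(uv,z,cam):
    i=viewer.camera_info(cam);R=np.array(i['R']);c=-R.T@np.array(i['t']);d=R.T@np.linalg.inv(i['camera_matrix'])@np.array([*uv,1.]);return c+d*(z-c[2])/d[2]
E
cat > a.py <<'E'
from h import *
for c in ['top','side']:
    snap(c,c+'0.png')
    i=viewer.camera_info(c); print(c,'cam at',(-np.array(i['R']).T@i['t']).round())
    for n in ['bottle_blue','bottle_red','bottle_amber','bottle_white','collar_blue','collar_red','collar_brown','tray','bottle_open','water_bottle']:
        for d in viewer.pinpoint(n,c):
            w=toworld(d['at'],c); print(n,w.round(1),round(d['confidence'],2),proj(w,c).round())
o=robot.observe();print(o['t'],o['tcp_pos'],o['tcp_rot'])
E
python3 a.py
```

```text
pics
top cam at [ 464.   61. 1183.]
bottle_blue [628.6 350.6   2.2] 0.8 [211. 210.]
bottle_blue [ 334.5 -198.4    2.6] 0.75 [430. 330.]
bottle_blue [538.4 -59.    2.1] 0.62 [373. 247.]
bottle_red [ 511.1 -186.5    2.3] 0.57 [425. 258.]
bottle_amber [ 586.8 -144.2    3.4] 0.68 [408. 228.]
bottle_white [664.7 108.3  52.6] 0.93 [306. 193.]
bottle_white [437.9 -43.8   6.3] 0.31 [367. 287.]
collar_blue [670.1 108.1  55. ] 0.61 [306. 191.]
collar_red [629.6 180.6  57.1] 0.79 [276. 207.]
collar_red [ 5.129e+02 -1.870e+02  2.000e-01] 0.17 [425. 258.]
collar_brown [710.2  30.5  52.5] 0.91 [339. 175.]
tray [ 691.7 -121.3    4.2] 0.77 [398. 186.]
bottle_open [435.9 -42.    2.8] 0.73 [367. 288.]
water_bottle [722.1 327.7   2.2] 0.65 [221. 174.]
side cam at [801. 630. 967.]
bottle_blue [536.6 -59.5   1.3] 0.97 [298. 221.]
bottle_blue [ 333.  -197.4    1.3] 0.89 [350. 158.]
bottle_blue [ 6.251e+02  3.533e+02 -6.000e-01] 0.63 [338. 394.]
bottle_blue [629.4 179.5  55.5] 0.42 [300. 307.]
bottle_red [ 584.9 -143.7    3.4] 0.36 [266. 201.]
bottle_amber [ 584.  -143.4    4.2] 0.64 [266. 201.]
bottle_white [668.2 103.9  55.9] 0.81 [269. 283.]
collar_blue [665.1 112.1  57.3] 0.92 [271. 285.]
collar_red [628.9 177.9  54.9] 0.58 [300. 306.]
collar_brown [705.5  31.6  55.8] 0.74 [240. 262.]
tray [ 6.917e+02 -1.249e+02 -1.000e-01] 0.72 [227. 222.]
bottle_open [ 4.349e+02 -4.630e+01  4.000e-01] 0.68 [339. 212.]
water_bottle [724.5 327.1  -5.6] 0.74 [284. 403.]
1.1 [243.42764344 602.70536105 214.59632543] [5.99366290e-01 3.08388624e+00 5.85861927e-05]
```

View pics/top0.png

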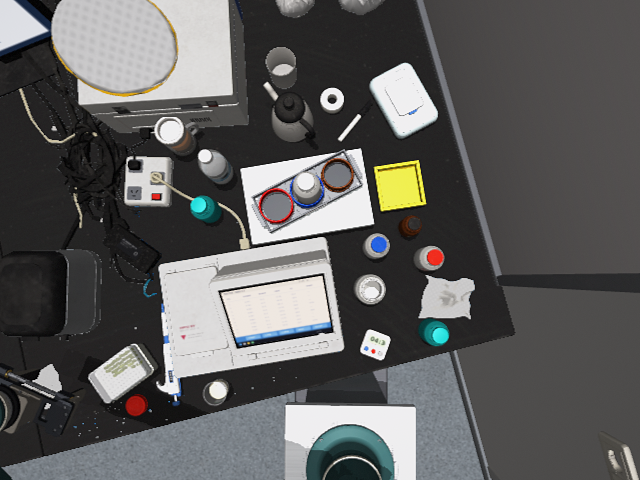

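View pics/side0.png

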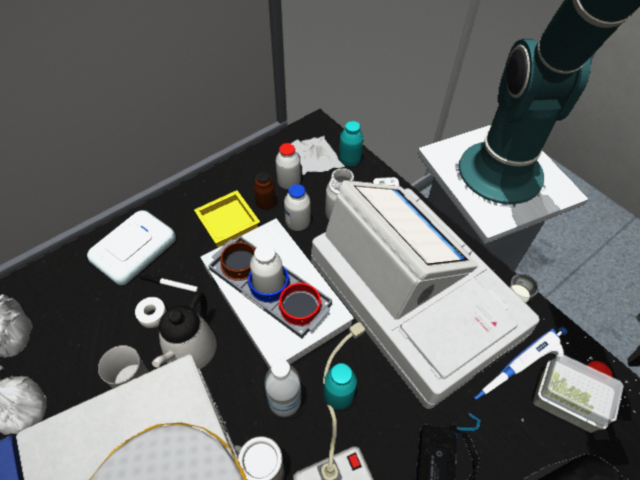

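The top picture shows these candidates:
- **Blue-capped bottle:** at (376,245). The turquoise look-alikes at (205,208) and (434,331) are rejected.
- **Red-capped bottle:** at (429,258). The red disc at (136,405) is a loose cap.
- **Amber bottle:** at (411,226).
- **White capped bottle:** at (306,187), in the blue middle collar. The open one at (370,290) and the water bottle at (214,165) stay where they are.
- **Yellow tray:** at (400,186).

Next I'll take a close crop and refine the positions.

```bash
cat > b.py <<'E'
from h import *
t=cv2.imread('pics/top0.png');s=cv2.imread('pics/side0.png')
cv2.imwrite('pics/crop.png',np.hstack([cv2.resize(t[150:310,250:450],None,fx=2,fy=2,interpolation=2),cv2.resize(s[130:290,220:360],(280*1,320),interpolation=2)]))
def cap(im,box,lo,hi):
    x0,y0,x1,y1=box;h=cv2.cvtColor(im[y0:y1,x0:x1],cv2.COLOR_BGR2HSV)
    m=cv2.inRange(h,lo,hi);n,_,st,ce=cv2.connectedComponentsWithStats(m);k=1+st[1:,4].argmax();return ce[k]+[x0,y0],st[k]
for n,lo,hi,bt,bs in [('blue',(105,120,60),(130,255,255),(355,230,395,265),(280,175,315,235)),('red',(0,140,90),(6,255,255),(410,240,450,275),(270,135,305,190))]:
    for im,c,b in [(t,'top',bt),(s,'side',bs)]:
        ce,st=cap(im,b,lo,hi); print(n,c,ce.round(1),st[2:],ray(ce,106,c).round(1))
def tri(a,b):
    A=[];r=[]
    for uv,c in ((a,'top'),(b,'side')):
        i=viewer.camera_info(c);P=np.array(i['camera_matrix'])@np.c_[i['R'],i['t']]
        for k in range(2): q=uv[k]*P[2]-P[k];A.append(q[:3]);r.append(-q[3])
    return np.linalg.lstsq(np.array(A),np.array(r),rcond=None)[0].round()
print('kettle lid',tri((290,100),(179,318)),'instr corner',tri((325,240),(347,185)),'water cap',tri((207,155),(281,369)))
C=np.array([[629.3,179.4],[667.6,110.1],[707.8,31.0]]);c=C.mean(0);d=C[2]-C[0];d/=np.hypot(*d);print('collars',(c-82*d).round(1),c.round(1),(c+82*d).round(1),d)
# projected rim circles vs picture
for n,m in (('collar_red',-1),('collar_blue',0),('collar_brown',1)):
    p=c+82*m*d
    for cam,im in (('top',t),('side',s)):
        for a in np.linspace(0,6.28,60):
            u=proj([p[0]+39*np.cos(a),p[1]+39*np.sin(a),83],cam);cv2.circle(im,tuple(int(v) for v in u.round()),0,(0,255,0),-1)
cv2.imwrite('pics/crop2.png',np.hstack([cv2.resize(t[140:240,240:370],None,fx=3,fy=3,interpolation=0),cv2.resize(s[230:330,210:340],None,fx=3,fy=3,interpolation=0)]))
E
python3 b.py
```

```text
blue top [378.6 244. ] [ 16  15 192] [538.5 -60.  106. ]
blue side [296.6 190.2] [ 18  14 193] [535.1 -64.7 106. ]
red top [434.7 256.9] [ 17  16 201] [ 510.2 -187.3  106. ]
red side [286.5 148.7] [ 16  12 155] [ 507.7 -192.7  106. ]
kettle lid [858. 148. 132.] instr corner [513.  76. 266.] water cap [725. 325. 165.]
collars [629.9 179.3] [668.2 106.8] [706.6  34.3] [ 0.46758665 -0.88394724]
```

View pics/crop.png

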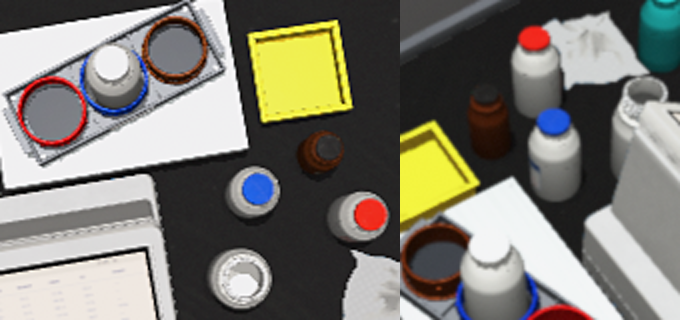

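View pics/crop2.png

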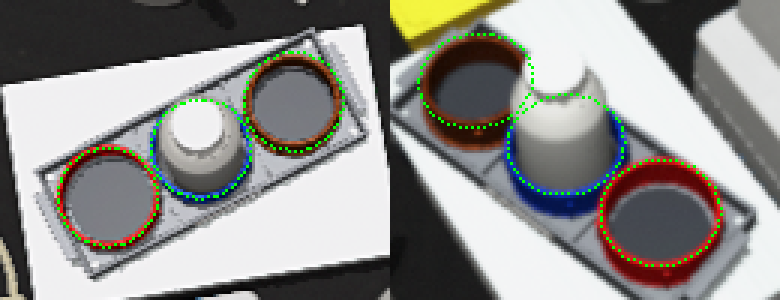

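The crops confirm the choice: blue cap, red cap and amber bottle, with the white bottle in the blue collar. The projected rims (green) lie within about 1 px of the collars. I still need the instrument's height and the IK options.

```bash
cat >> h.py <<'E'
from scipy.spatial.transform import Rotation as Rn
def down(th): # tool z down, tool y (closing) along world angle th
    y=np.array([np.cos(th),np.sin(th),0]);z=np.array([0,0,-1.]);return Rn.from_matrix(np.c_[np.cross(y,z),y,z]).as_rotvec()
ROW=np.arctan2(-.88395,.46759); PERP=ROW+np.pi/2
COL=dict(red=(629.9,179.3),blue=(668.2,106.8),brown=(706.6,34.3)); TRAY=(691.7,-123)
BOT=dict(white=(667.5,106.5),blue=(537.3,-60.5),red=(510.5,-188.3),amber=(585.3,-143.8))
E
cat > c.py <<'E'
from h import *
def tri(a,b):
    i=viewer.camera_info('top');j=viewer.camera_info('side')
    from scipy.optimize import least_squares
    r=least_squares(lambda X:np.r_[proj(X,'top')-a,proj(X,'side')-b],[500,50,100]);return r.x.round(),r.cost.round(1)
for a in [(325,240),(327,250),(329,262),(329,275)]:
    for b in [(347,185),(357,183),(315,240),(375,182)]: print(a,b,*tri(a,b))
q0=np.array(robot.observe()['joints'])
for n,p,th in [('white',BOT['white'],PERP),('tray',TRAY,PERP),('blue',BOT['blue'],.96),('cblue',COL['blue'],PERP),('red',BOT['red'],2.1),('cred',COL['red'],PERP),('amber',BOT['amber'],1.78),('cbrown',COL['brown'],PERP)]:
  for f in (0,np.pi):
    for z in (250,60):
      q=kin.ik([*p,z],down(th+f)); print(n,f>0,z,None if q is None else np.round(q,2))
E
python3 c.py
```

```text
(325, 240) (347, 185) [513.  75. 263.] 155.4
(325, 240) (357, 183) [504.  79. 270.] 294.3
(325, 240) (315, 240) [547.  63.  88.] 0.2
(325, 240) (375, 182) [490.  88. 278.] 663.4
(327, 250) (347, 185) [501.  67. 248.] 73.0
(327, 250) (357, 183) [492.  72. 256.] 175.6
(327, 250) (315, 240) [534.  53.  66.] 12.9
(327, 250) (375, 182) [477.  80. 263.] 478.6
(329, 262) (347, 185) [486.  58. 230.] 14.1
(329, 262) (357, 183) [478.  63. 239.] 72.0
(329, 262) (315, 240) [517.  42.  40.] 72.1
(329, 262) (375, 182) [462.  72. 247.] 293.9
(329, 275) (347, 185) [470.  51. 215.] 3.9
(329, 275) (357, 183) [462.  56. 224.] 7.7
(329, 275) (315, 240) [499.  33.  17.] 205.8
(329, 275) (375, 182) [446.  66. 232.] 131.4
white False 250 [-0.5   0.5   0.42  1.52 -0.21  1.17  0.45]
white False 60 [-0.48  0.71  0.4   1.66 -0.34  0.85  0.54]
white True 250 [-0.97  0.85  1.34  1.55 -0.83  1.41 -2.22]
white True 60 [-0.96  1.17  1.33  1.69 -1.18  1.31 -2.03]
tray False 250 [-0.3   0.59  0.66  1.46 -0.37  1.22  0.89]
tray False 60 [-0.17  0.76  0.45  1.58 -0.4   0.89  0.91]
tray True 250 [-0.59  0.89  1.34  1.47
[... 780 characters left out ...]
lse 250 [-0.58  0.45  0.34  1.57 -0.16  1.15  0.29]
cred False 60 [-0.55  0.67  0.3   1.71 -0.26  0.81  0.36]
cred True 250 [-1.12  0.81  1.34  1.61 -0.8   1.38 -2.34]
cred True 60 [-1.1   1.15  1.33  1.74 -1.18  1.28 -2.12]
amber False 250 [-0.33  0.4   0.68  1.72 -0.27  1.12  2.21]
amber False 60 [-0.05  0.59  0.31  1.84 -0.26  0.74  2.18]
amber True 250 [-0.47  0.45  0.89  1.73 -0.38  1.14 -0.83]
amber True 60 [-0.31  0.67  0.68  1.86 -0.57  0.81 -0.69]
cbrown False 250 [-0.44  0.57  0.53  1.44 -0.3   1.21  0.61]
cbrown False 60 [-0.39  0.76  0.45  1.57 -0.39  0.9   0.68]
cbrown True 250 [-0.81  0.9   1.34  1.46 -0.88  1.46 -2.12]
cbrown True 60 [-0.81  1.2   1.33  1.6  -1.19  1.34 -1.96]
```

```bash
cat >> h.py <<'E'
HI=275
def line(p,feed=150,guard=None):
    p=np.array(p,float);o=robot.observe();f0=np.array(o['contact_force']);a=np.array(o['tcp_pos'])
    n=1 if guard is None else max(1,int(np.ceil(np.linalg.norm(p-a)/12)))
    for k in range(1,n+1):
        robot.servo_line(list(a+(p-a)*k/n),feed=feed)
        d=np.array(robot.observe()['contact_force'])-f0
        if guard and np.linalg.norm(d)>guard: print('GUARD at',robot.observe()['tcp_pos'].__repr__(),d.round(1));return False
    return True
def transfer(src,zs,th_s,dst,zd,th_d,gh,part='both',N=25):
    off=gh-19
    if part in('both','pick'):
        robot.movep([*src,HI],down(th_s)); 
        if not line([*src,zs+off+25],250) or not line([*src,zs+off],80,12): return False
        grip(0.0,N); o=robot.observe(); print('gripped',o['grip_width'],o['grip_force'],o['t'])
        line([*src,zs+off+10],60); robot.servo_line([*src,HI],feed=200); o=robot.observe(); print('lifted',o['grip_width'],o['grip_force'])
    if part in('both','place'):
        robot.movep([*dst,HI],down(th_d))
        if not line([*dst,zd+35+off],200): return False
        if not line([*dst,zd+1+off],60,10): return False
        robot.hold(.3); grip(1.0); o=robot.observe(); print('placed',o['contact_force'],o['t'])
        robot.servo_line([*dst,HI],feed=250)
    return True
E
python3 - <<'E'
from h import *
o=robot.observe();p=o['tcp_pos']
robot.servo_line([p[0],p[1],330],feed=200)
robot.movep([*BOT['white'],330],down(PERP))
print(transfer(BOT['white'],53,PERP,TRAY,4,PERP,62))
snap('top','t1.png');snap('side','s1.png')
cv2.imwrite('pics/c1.png',np.hstack([cv2.imread('pics/t1.png')[60:360,200:480],cv2.imread('pics/s1.png')[60:360,180:480]]))
for c in('top','side'):
    for n in('bottle_white','tray','collar_blue','bottle_blue','bottle_red','bottle_amber'):
        for d in viewer.pinpoint(n,c)[:2]: print(c,n,toworld(d['at'],c).round(1),round(d['confidence'],2))
print(robot.observe()['t'])
E
```

```text
gripped 0.6731247006662269 24.997249245643616 6.5917
lifted 0.6710180881550974 24.9972465634346
placed [ 0.13829691 -0.18690689 -0.12203985] 11.8667
True
top bottle_white [ 687.3 -119.9    4.6] 0.56
top tray [668.5 106.   56.8] 0.73
top tray [538.3 -65.5   6.1] 0.7
top collar_blue [668.4 108.6  55. ] 0.56
top bottle_blue [626.7 351.5   3.3] 0.69
top bottle_blue [536.9 -61.1   1.6] 0.66
top bottle_red [720.8 328.7  -0. ] 0.47
side bottle_white [ 687.5 -126.     3.5] 0.86
side tray [ 6.911e+02 -1.241e+02 -3.000e-01] 0.64
side collar_blue [664.5 110.1  57.6] 0.62
side bottle_blue [ 333.5 -200.7    0.8] 0.77
side bottle_blue [624.4 352.2  -2.9] 0.73
side bottle_red [ 510.3 -185.5    2.8] 0.95
side bottle_amber [ 585.1 -142.3    3. ] 0.57
13.625
```

View pics/c1.png

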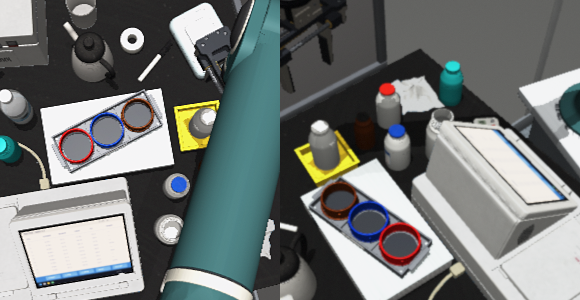

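The white bottle stands upright in the tray (crop (205,122) and (322,148)), and the collars are free. Blue is next.

Run:
```python
from h import *
ok=transfer(BOT['blue'],0,.96,COL['blue'],53,PERP,60); print(ok)
if ok: print(transfer(BOT['red'],0,2.1-np.pi,COL['red'],53,PERP,60))
snap('top','t2.png');snap('side','s2.png')
cv2.imwrite('pics/c2.png',np.hstack([cv2.imread('pics/t2.png')[60:360,200:480],cv2.imread('pics/s2.png')[60:360,180:480]]))
for c in('top','side'):
    for n in('bottle_blue','bottle_red','bottle_amber','bottle_open'):
        for d in viewer.pinpoint(n,c)[:3]: print(c,n,toworld(d['at'],c).round(1),round(d['confidence'],2))
print(robot.observe()['t'])
```

```text
gripped 0.627441030255585 24.99810129404068 16.6917
lifted 0.6275104934228393 24.99809503555298
placed [-0.19731359  0.42879794 -0.04230176] 22.0
True
gripped 0.6291298638776092 25.000019073486328 26.4917
lifted 0.6263065948392346 24.99994844198227
placed [ 0.21154043 -1.0511565   0.58801046] 32.3833
True
top bottle_blue [ 335.  -198.4    3.7] 0.76
top bottle_blue [668.9 102.9  55.3] 0.75
top bottle_amber [ 588.9 -142.5    3.2] 0.87
top bottle_open [436.3 -44.1   5.1] 0.93
top bottle_open [ 686.1 -122.9    3. ] 0.55
top bottle_open [665.2 103.5  56.3] 0.25
side bottle_blue [666.8 103.   57.7] 0.85
side bottle_blue [625.5 349.8  -4.2] 0.77
side bottle_red [632.7 179.2  55.9] 0.75
side bottle_red [665.  109.2  55.7] 0.74
side bottle_red [633.5 178.5  53.7] 0.51
side bottle_open [ 4.343e+02 -4.210e+01  3.000e-01] 0.59
33.75
```

View pics/c2.png

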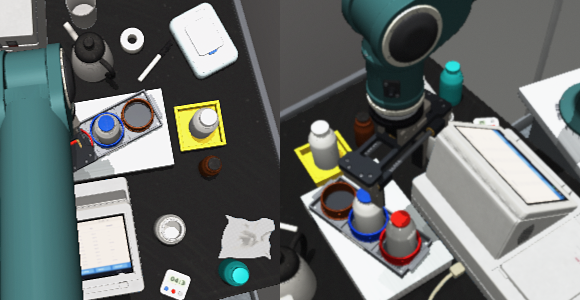

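Blue and red are both upright in their collars (crop (365,210) and (402,240)). Amber is next, at crop (210,166), with position averages agreeing at about (586,-143).

Run:
```python
from h import *
print(transfer((586,-143.5),0,1.78-np.pi,COL['brown'],53,PERP,56))
robot.movep([560,-200,330],down(PERP))
snap('side','s3.png')
A=[viewer.pinpoint(n,'side') for n in('bottle_blue','bottle_red','bottle_amber','bottle_white','bottle_open','water_bottle')]
for a in A: print([(toworld(d['at'],'side').round(1),round(d['confidence'],2)) for d in a[:2]])
snap('top','t3.png')
cv2.imwrite('pics/c3.png',np.hstack([cv2.resize(cv2.imread('pics/t3.png')[130:330,210:410],(400,400)),cv2.resize(cv2.imread('pics/s3.png')[180:380,190:390],(400,400))]))
print(robot.observe()['t'])
```

```text
gripped 0.5197820144702588 25.000037848949432 37.4833
lifted 0.517505674387637 24.999781250953674
placed [-0.08695898 -0.09250882  1.1846578 ] 43.3583
True
[(array([ 332.5, -197.6,    0.8]), 0.97), (array([667.8, 103.6,  54. ]), 0.92)]
[(array([631.1, 179.5,  56.4]), 0.62)]
[(array([703.9,  35.4,  56.4]), 0.79)]
[(array([ 688.9, -123.7,    4.5]), 0.88)]
[(array([436.7, -42.9,  -0.7]), 0.94)]
[(array([724.6, 325. ,  -5. ]), 0.58)]
45.7333
```

View pics/c3.png

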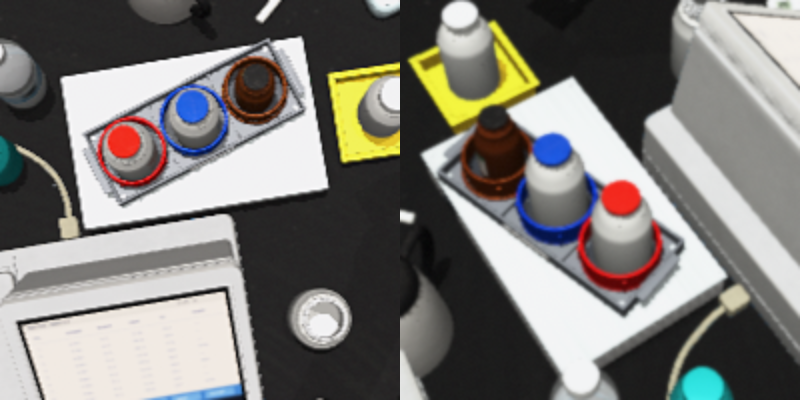

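Amber, blue and red are seated upright in their collars, and white is in the tray. The open and water bottles have not moved.

```bash
python3 -c "
from h import *
print(robot.job_done())"
```

```text
the job is handed in; nothing more can be done
None
```

The blue, red and amber bottles are upright in the blue, red and brown collars, the white bottle is in the yellow tray, the open and water bottles were left where they stood, and the job was handed in at about 46 s; no verdict was returned.

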